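# Lock the spice grinder's lid with its wing nut and start it

### The job

The spice grinder's lid is shut but its wing nut is still loose: without gripping or pinching the nut, flick it round clockwise with fingertip strokes on its wings until it is fully home against its stop. Then press the green start button right down and let it come up again. Do not press start while the nut is loose, leave the red stop button alone, be gentle with the nut, and do not disturb or pick up the other things on the counter.

Things in the scene. Friction and masses are not known exactly. Their poses are not given: they have to be found in the camera images.
- wing_nut (a joint): turning angle of the wing nut (rad): 0 = backed off to the top of its thread, grows clockwise seen from above; 12.57 = fully home, at a hard stop with the nut down on the lid. It starts between 0 and 4. It turns easily (about 0.015 N m of rubbing), stays where it is left, and sinks 0.28 mm per rad (3.5 mm in all)
- nut_center (a point): on the upright axis of the brass wing nut at the front of the grinder's lid, 20 mm above the nut's underside; its x axis points along the wings. Two opposite wings, 6 mm thick, reach 38 mm from the axis; at their ends they stand from 12 to 32 mm above the nut's underside. The hub is a cone 25 mm wide at its foot, 15 mm high. Seat of the nut (fork of the lid): 22 mm below this point when home
- wing_end (a point): the outer end of one wing, 38 mm from the nut's axis, level with nut_center; goes round with the nut. The other wing's end is diametrically opposite. The fixed steel bolt, 12 mm thick, stands on the axis up to 4 mm above this level when the nut is home (at the start it ends about level)
- start_top (a point): centre of the top of the green start button, 24 mm across, facing up on the grinder's control deck, 18 mm above the deck; the black collar round it is 40 mm across and 12 mm high
- start (a joint): how far the green start button is pressed (m): 0 = up, 0.006 = right down, level with its collar; sprung, about 4 N when right down, comes up by itself
- stop (a joint): how far the red stop button is pressed (m): 0 = up. Same size as the green one, 90 mm beyond it on the same deck. Not to be pressed
- grinder: countertop spice grinder, stands firm. Origin: middle of its underside. Base 230 (x) by 310 (y) mm, 72 high. Bowl axis at y = +55 mm, lid 162 mm across, top of lid 226 mm up (4 mm above the nut's seat); tilting handle sticks out to y = +225 mm, 158 mm up. Nut at x = -102, y = +55 mm. Control deck 73 mm up on the -y side: green button at x = -45, y = -100 mm, red at x = +45, y = -100 mm
- jar_red: loose spice jar with red lid, 76 mm across, 105 mm high, origin under its middle; leave alone
- jar_green: loose spice jar with green lid, 76 mm across, 105 mm high, origin under its middle; leave alone
- jar_purple: loose dark spice jar with purple lid, 88 mm across, 130 mm high, origin under its middle; leave alone
- scoop: loose steel scoop with black handle, 165 mm long, 56 mm wide, 30 mm high; leave alone
- brush: loose cleaning brush lying on the counter; leave alone
- can: loose food can, 74 mm across, 110 mm high; leave alone
- carton: loose yellow carton, 60 x 100 x 140 mm high; leave alone
- bowl: loose steel bowl, 150 mm across, 55 mm high; leave alone
- wings: the two wings of the nut as one part, turning with it; origin on the nut's axis at its underside, x axis along the wings. To be stroked, not pinched; a light push of a few newtons is enough, at the stop too

How it is judged:
By the outcome, as a careful person would: the job done as asked, in the order asked, and still so for the second after the job is handed in, with the robot touching nothing.
It also fails if it takes over 61 s, if anything falls off the work surface, if the arm or the gripper's body presses on something with over 40 N, if the wrist force passes 120 N, or if a joint passes its speed limit or range.

### The arm

A 6-joint arm with a two-finger parallel gripper is mounted at the origin on the work surface. World frame = base frame: x ahead of the robot, y to its left, z up, the work surface at z = 0. Lengths are in m, angles in rad, forces in N, time in s.
With the tool pointing down it reaches from about 0.35 to 0.975 m from the base axis. Payload 17.4 kg.
Tool frame: the origin (TCP) lies on the front face of the gripper's body, between the roots of the fingers; the fingertips stand 73 mm ahead of it and the grasp point (between the pads) lies 54 mm ahead of it; y points along the fingers, z is the direction in which the jaws open and shut, and the axes are right-handed (so a half turn about y gives the same grasp; the last joint's range is limited). The gripper opens to 85 mm and grips with 20 to 120 N. Pads are 22 mm wide; open, the fingers measure 114 mm over their backs; the gripper's body (76 mm by 85 mm) begins 54 mm behind the grasp point. The pads swing forward as they close: fully open they stand 13 mm farther back than shut.
Start: joints at [-1.316, 0.116, 1.442, -0, 1.584, -0.038], TCP at [0.195, -0.646, 0.304] pointing down, gripper open.
Joint ranges: [-2.83, 2.83], [-0.83, 2.19], [0.07, 2.5], [-1.14, 4.28], [0.01, 3], [-2.97, 2.97]. Speed limits (rad/s): [1.89, 1.89, 2.22, 3.14, 3.14, 3.14].

### API

Orientations are given as a rotation vector (axis times angle).
In Python, from bench import r gives the robot as it stands.
- The arm moves only by the shell command python3 -m creep 'ROWS' [FORCE]. ROWS is JSON, a list of rows, each a list of 7 numbers: the turn, a rotation vector about the tool's x, y, z in degrees, then the shift along the tool's x, y, z in cm, then the finger opening in cm, from 0 to 8.54. In form: [[ax, ay, az, x, y, z, gripper], ...]. A call has 1 to 5 rows; each row is the pose to reach, as a shift and turn from the pose commanded when the call began, along the tool's axes at that moment; what a row does not reach only later rows make up. A row lasts 1/10 s, in which the tool goes at most 50 mm and 8.59 degrees, less where a joint would pass 70% of its speed; a pose out of reach is approached as far as the arm can. A call with a gripper value outside its range is refused whole. The fingers move at their own pace and stop on an object; FORCE is the grip in N (left out, the last holds). Time passes only in rows, so rows that repeat a pose let the fingers close. It gives the time, the measured TCP pose, the force and the opening at its end, in the units of the state.
- r.observe(): the state, without advancing time (a new reading comes with each control period).
- r.camera(name): name is "scene" or "top"; returns a dict with "pixels" (480x640x3 uint8, blue, green, red), "depth" (480x640 float32, m along the optical axis (not along the pixel's ray), 0 where there is no reading), "K" (3x3 intrinsics, pixels), "distortion" ([k1, k2, p1, p2, k3] as OpenCV has them; the pictures are not rectified), "rvec" (rotation vector, rad) and "tvec" (3), from world to camera coordinates, as OpenCV has them. Camera axes: x right, y down, z forward; pixel columns grow to the right and rows downward; lengths in m; the calibration is good to about 2 mm. A picture is of the moment at which its call begins.
- r.finish_job(): hands the job in, once; it reports no verdict.
The state is a dict: "time_s": time; "joint_pos": joint angles; "joint_velocities": joint speeds; "joint_torque": joint torques, N m; "eef_pos": TCP position; "ee_rot": TCP orientation; "ft_force": force on the tool from outside, world axes, zero at the start; "wrist_torque": the same for the moment, N m; "gripper_width": opening from 0.0 (shut) to 1.0 (fully open).
Only numpy, scipy, OpenCV 4.12 (cv2) and the standard library are available. Lean on these libraries where they do the work, as an engineer would, in place of code of your own. Each camera call takes 0.05 s, during which the arm holds its last target.

## Working session

There is one attempt and no reset: what is moved stays moved. The work goes in short steps, Python scripts to look and compute and a shell command to move; the robot and the scene stay as the last step left them, time stands still between calls to the robot, and variables do not carry over. Pictures are saved under pics/ and viewed, and the job is handed in when it is done.

```bash
ls; mkdir -p pics; python3 - <<'E'
from bench import r
import cv2,numpy as np
print(r.observe())
for n in("scene","top"):
    c=r.camera(n); cv2.imwrite(f"pics/{n}0.png",c["pixels"]); print(n,c["K"],c["rvec"],c["tvec"],c["distortion"])
    np.savez(f"pics/{n}0.npz",**{k:np.array(v) for k,v in c.items()})
E
```

```text
pics
{'time_s': 0.0, 'joint_pos': array([-1.31579231e+00,  1.16511641e-01,  1.44224627e+00, -1.06266274e-06,
        1.58398840e+00, -3.77675080e-02]), 'joint_velocities': array([-0.00016026,  0.00154755, -0.00090405,  0.00228552,  0.00021845,
       -0.00072176]), 'joint_torque': array([ 1.23876431e-03, -7.31969976e+01, -6.32498503e+01,  7.91895104e-05,
        6.24219974e-03,  3.11044545e-06]), 'eef_pos': array([ 0.19479809, -0.64618217,  0.30315661]), 'ee_rot': array([-0.30447568,  2.06538004, -2.06298735]), 'ft_force': array([ 0.03981519,  0.29207052, -0.4136813 ]), 'wrist_torque': array([ 0.01613948, -0.0097467 , -0.02205295]), 'gripper_width': 1.0037796926750402}
scene [[483.61543092   0.         318.39602939]
 [  0.         483.61543092 231.64963478]
 [  0.           0.           1.        ]] [ 1.89840019  1.3620115  -0.64005498] [-0.16951518 -0.20888085  1.83866156] [-0.09568312  0.          0.          0.          0.        ]
top [[542.51908303   0.         319.9529667 ]
 [  0.         542.51908303 249.10562237]
 [  0.           0.           1.        ]] [ 2.15181611 -2.14581378  0.17936711] [-0.00202416  0.59457615  1.41611754] [-0.10508102  0.          0.          0.          0.        ]
```

View pics/scene0.png

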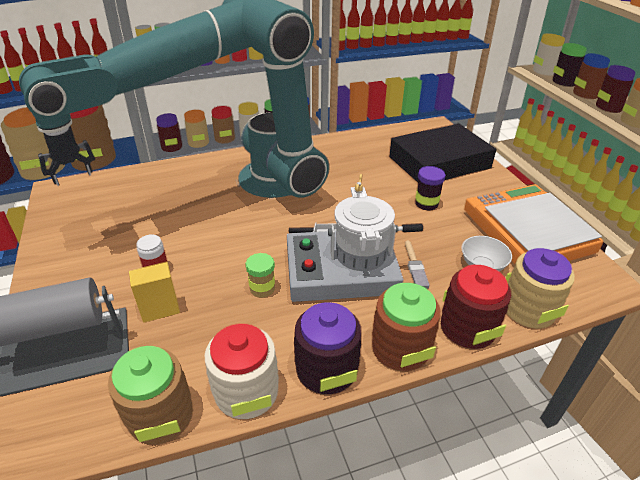

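View pics/top0.png

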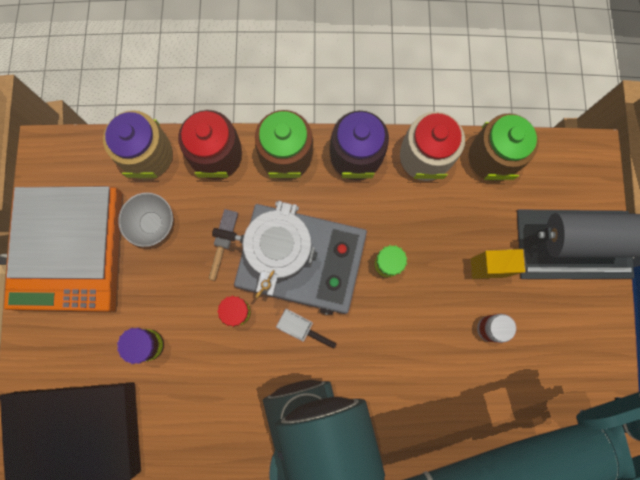

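The top view shows the grinder at about (300,255): nut at (265,285) with wings along a diagonal, green button at (334,283), red at (342,249). Next I'll measure these.

```bash
cat > h.py <<'E'
import numpy as np,cv2
def load(f):
    d=np.load(f); return {k:d[k] for k in d.files}
def unproj(c,u,v,z=None):
    """z=None -> use depth; returns world pt"""
    R=cv2.Rodrigues(c["rvec"])[0]; t=c["tvec"].reshape(3)
    n=cv2.undistortPoints(np.array([[[u,v]]],float),c["K"],c["distortion"])[0,0]
    d=c["depth"][int(round(v)),int(round(u))] if z is None else None
    ray=np.array([n[0],n[1],1.])
    if z is None: return R.T@(ray*d-t)
    o=-R.T@t; w=R.T@ray; return o+w*(z-o[2])/w[2]
def proj(c,P):
    return cv2.projectPoints(np.array(P,float).reshape(-1,1,3),c["rvec"],c["tvec"],c["K"],c["distortion"])[0].reshape(-1,2)
def cloud(c):
    R=cv2.Rodrigues(c["rvec"])[0]; t=c["tvec"].reshape(3)
    vv,uu=np.mgrid[:480,:640]
    n=cv2.undistortPoints(np.stack([uu,vv],-1).reshape(-1,1,2).astype(float),c["K"],c["distortion"]).reshape(480,640,2)
    d=c["depth"]; p=np.dstack([n,np.ones(d.shape)])*d[...,None]
    return (p-t)@R
E
python3 - <<'E'
from h import *
for n,(x0,y0,w,h) in dict(top=(205,190,180,135),scene=(270,165,160,120)).items():
    c=load(f"pics/{n}0.npz"); im=c["pixels"][y0:y0+h,x0:x0+w]
    f=800//w; cv2.imwrite(f"pics/{n}0z.png",cv2.resize(im,None,fx=f,fy=f,interpolation=cv2.INTER_CUBIC))
c=load("pics/top0.npz")
hsv=cv2.cvtColor(c["pixels"],cv2.COLOR_BGR2HSV)
for nm,u,v in (("g",334,283),("r",342,249)):
    print(nm,unproj(c,u,v),unproj(c,u,v,.091))
P=cloud(c)
m=(P[...,2]>.215)&(P[...,2]<.3)&(P[...,0]>.3); m[:, 400:]=0; m[:190]=0;m[330:]=0
print(m.sum())
ys,xs=np.nonzero(m); print(xs.min(),xs.max(),ys.min(),ys.max())
# brass
b=(hsv[...,0]>10)&(hsv[...,0]<30)&(hsv[...,1]>70)
for y in range(265,306): print(y,' '.join(f"{int(P[y,x,2]*1000):4d}" for x in range(250,284)))
E
```

```text
g [ 0.49879559 -0.03608518  0.09365715] [ 0.49903514 -0.03619244  0.091     ]
r [ 0.5875579  -0.05708961  0.09439093] [ 0.58807947 -0.0572776   0.091     ]
3811
243 310 201 297
265   72  218  215  221  220  222  224  216  216  218  222  219  219  219  217  217  224  223  224  229  224  221  228  223  228  222  226  224  226  222  225  226  224  228
266   71   74  218  215  219  215  218  217  220  219  221  222  213  214  218  215  215  220  221  229  229  224  224  224  227  229  226  223  226  228  225  226  223  222
267   70   70   68  219  219  223  220  221  221  221  219  217  225  214  226  218  218  209  216  216  219  221  221  224  229  223  222  222  224  225  223  221  224  216
268   69   68   69   70  214  214  221  222  219  221  216  220  220  219  225  220  212  221  219  221  215  220  216 1489  226  217  219  219  219  219  222  218  217  220
269   68   70   74   68   73  218  220  218  223  220  221  216  218  215  215  218  215  221  219  214  213  220  221  213  219  215  217  215  217  219  219  218  218  222
270   72   67   64   67   66   71  213  217  219  217
[... 5510 characters left out ...]
  -5
302    1   -3   -2    1   -1   -3   -2   -2   -2   -2   -1   -1   -2    2   -3   -2   -5    2   -2   -1   -3    0   -1    0   -3   -3    2   -3    0    0    2    8   -1   -3
303    0   -5   -1    1    2   -2   -4   -2    2   -2   -1    0    3    0    0   -5   -5   -8    3   -7    3   -5   -3   -4    0   -5    0    3    5    3    2    4   -4    3
304    2   -1    4   -4   -7   -3   -4    0    0   -2    6   -2    1   -8    0   -2    2    2   -6   -2    1   -2   -2    4    0    6   -2    1    1    0   -4    1   -6    0
305   -4   -6    1  -10   -1    1   -2   -1   -5   -2   -6    0   -7    0   -1   -2    7    3   -7   -1   -1    2   -2   -2   -3   -4    1   -1   -2    7    0   -4   -5    0
```

View pics/top0z.png

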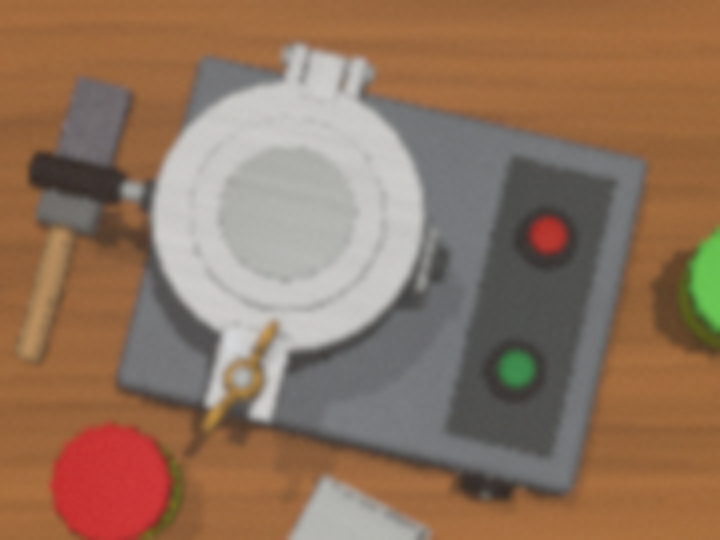

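View pics/scene0z.png

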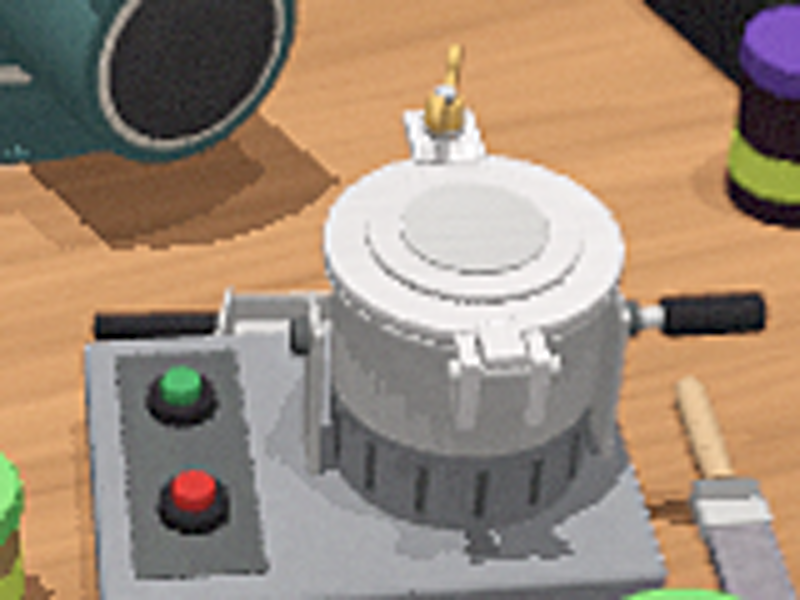

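```bash
cat > fit.py <<'E'
from h import *
c=load("pics/top0.npz"); P=cloud(c)
hsv=cv2.cvtColor(c["pixels"],cv2.COLOR_BGR2HSV).astype(int)
def cen(m,z):
    n,l,s,ce=cv2.connectedComponentsWithStats(m.astype(np.uint8)); i=1+np.argmax(s[1:,4]); return ce[i],s[i,4],unproj(c,*ce[i],z)
H,S,V=hsv[...,0],hsv[...,1],hsv[...,2]
w=np.zeros(H.shape,bool); w[230:300,320:360]=1
g=cen(w&(H>50)&(H<85)&(S>100),.091); r_=cen(w&((H<8)|(H>172))&(S>130),.091); print(g,r_)
d=r_[2]-g[2]; print("dist",np.linalg.norm(d)); yaw=np.arctan2(d[1],d[0]); print(np.degrees(yaw))
R=np.array([[np.cos(yaw),-np.sin(yaw)],[np.sin(yaw),np.cos(yaw)]])
O=(g[2][:2]+r_[2][:2])/2-R@[0,-.1]
nut=O+R@[-.102,.055]; print("O",O,"nut",nut)
m=np.zeros(H.shape,bool);m[190:290,235:320]=1
m&=(np.abs(P[...,2]-.226)<.012)&(S<60)
q=P[m][:,:2]; lid=O+R@[0,.055]; q=q[np.linalg.norm(q-lid,axis=1)<.085]; print("lid model",lid,"mean",q.mean(0),np.median(P[m][:,2]))
(cx,cy),rr=cv2.minEnclosingCircle(q.astype(np.float32)); print(cx,cy,rr)
n=np.linalg.norm(P[...,:2]-nut,axis=2)
wg=(n<.045)&(P[...,2]>.250)&(P[...,2]<.27); q=P[wg]; print(len(q), "wing z",np.median(q[:,2]))
a=np.arctan2(q[:,1]-nut[1],q[:,0]-nut[0]); side=q[:,0]>nut[0]
for s in(side,~side): print(q[s].mean(0),np.degrees(np.arctan2(*(q[s].mean(0)[:2]-nut)[::-1])), np.linalg.norm(q[s][:,:2]-nut,axis=1).max())
print("mid of wings",(q[side].mean(0)+q[~side].mean(0))/2)
dd=q[side].mean(0)-q[~side].mean(0);print("wing dir deg",np.degrees(np.arctan2(dd[1],dd[0])))
E
python3 fit.py; python3 - <<'E'
from bench import r
from scipy.spatial.transform import Rotation as R
print(R.from_rotvec(r.observe()['ee_rot']).as_matrix().round(3))
E
```

```text
(array([333.65, 281.85]), np.int32(60), array([ 0.50201633, -0.03529216,  0.091     ])) (array([341.54666667, 248.33333333]), np.int32(75), array([ 0.58983613, -0.0561005 ,  0.091     ]))
dist 0.09025133598216059
-13.330035209129832
O [0.56898222 0.05160948] nut [0.48241108 0.12864479]
lid model [0.58166301 0.10512768] mean [0.58049338 0.10465946] 0.22216518579101088
0.5820130705833435 0.10645156353712082 0.08487387746572495
41 wing z 0.25638488457777414
[0.50415443 0.11371099 0.25624179] -34.482109822764556 0.03587266688137526
[0.45910068 0.14165369 0.25675626] 150.83530410284152 0.0343439701973843
mid of wings [0.48162755 0.12768234 0.25649903]
wing dir deg -31.807519912481677
[[-0.957 -0.     0.289]
 [-0.289  0.001 -0.957]
 [-0.    -1.    -0.001]]
```

```bash
python3 - <<'E'
from h import *
c=load("pics/scene0.npz");im=c["pixels"][130:210,20:130]
cv2.imwrite("pics/grip0.png",cv2.resize(im,None,fx=6,fy=6,interpolation=cv2.INTER_CUBIC))
E
```

```text
(no output)
```

View pics/grip0.png

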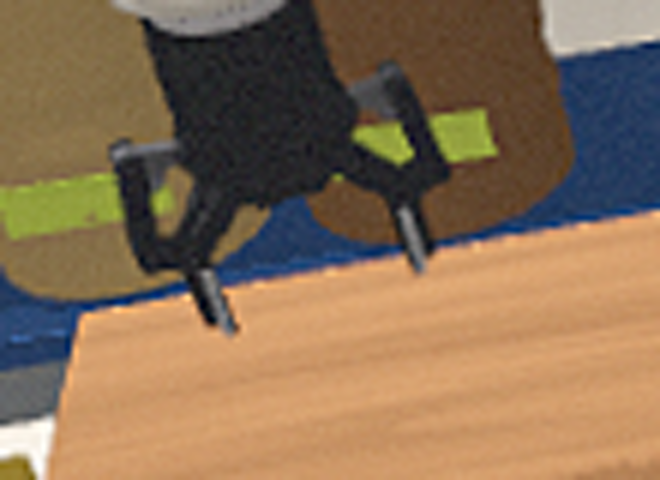

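```bash
python3 -m creep '[[0,0,0,0,-4,0,8.5],[0,0,0,-3,-8,-4,8.5],[0,0,0,-6,-8,-8,8.5],[0,0,0,-9,-8,-11.5,8.5],[0,0,0,-12,-8,-15,8.5]]'
```

```text
time_s: 0.6
eef_pos: [0.2651, -0.4697, 0.384]
ee_rot: [-0.304, 2.064, -2.065]
ft_force: [0.8, 0.2, -0.3]
gripper_width: 0.994
```

```bash
python3 -m creep '[[0,0,0,-3,0,-3.75,8.5],[0,0,0,-6,0,-7.5,8.5],[0,0,0,-9,0,-11.25,8.5],[0,0,0,-12,0,-15,8.5],[0,0,0,-15,0,-18.75,8.5]]' && python3 -m creep '[[0,0,0,-3,0,-3.75,8.5],[0,0,0,-6,0,-7.5,8.5],[0,0,0,-9,0,-11.25,8.5],[0,0,0,-12,0,-15,8.5],[0,0,0,-15,0,-18.75,8.5]]'
```

```text
time_s: 1.1
eef_pos: [0.3545, -0.2467, 0.3837]
ee_rot: [-0.304, 2.064, -2.064]
ft_force: [0.3, -0.9, 0.8]
gripper_width: 1.0
time_s: 1.6
eef_pos: [0.444, -0.0237, 0.3839]
ee_rot: [-0.304, 2.064, -2.064]
ft_force: [1.5, -0.8, 0.1]
gripper_width: 0.996
```

```bash
python3 -m creep '[[0,0,0,-2.5,0,-3,8.5],[0,0,0,-4.5,0,-5.5,8.5],[0,0,0,-5.7,0,-6.9,8.5],[0,0,0,-5.7,3,-6.9,8.5],[0,0,0,-5.7,4,-6.9,8.5]]'
cat > look.py <<'E'
import sys
from bench import r
from h import *
t=sys.argv[1]
for n,(x0,y0,w,h) in dict(top=(215,210,160,120),scene=(280,150,160,120)).items():
    c=r.camera(n); np.savez(f"pics/{n}{t}.npz",**{k:np.array(v) for k,v in c.items()})
    cv2.imwrite(f"pics/{n}{t}.png",cv2.resize(c["pixels"][y0:y0+h,x0:x0+w],None,fx=5,fy=5,interpolation=cv2.INTER_CUBIC))
o=r.observe(); print({k:np.round(o[k],4) for k in("time_s","eef_pos","joint_pos","ft_force")})
E
python3 look.py 1
```

```text
time_s: 2.1
eef_pos: [0.4783, 0.0573, 0.3411]
ee_rot: [-0.309, 2.065, -2.065]
ft_force: [0.0, -0.1, 0.1]
gripper_width: 0.992
{'time_s': np.float64(2.2), 'eef_pos': array([0.4782, 0.0566, 0.3424]), 'joint_pos': array([ 6.4800e-02, -3.1860e-01,  1.7824e+00, -1.0000e-04,  1.6806e+00,
        1.3430e+00]), 'ft_force': array([0.4779, 0.0971, 0.7335])}
```

View pics/top1.png

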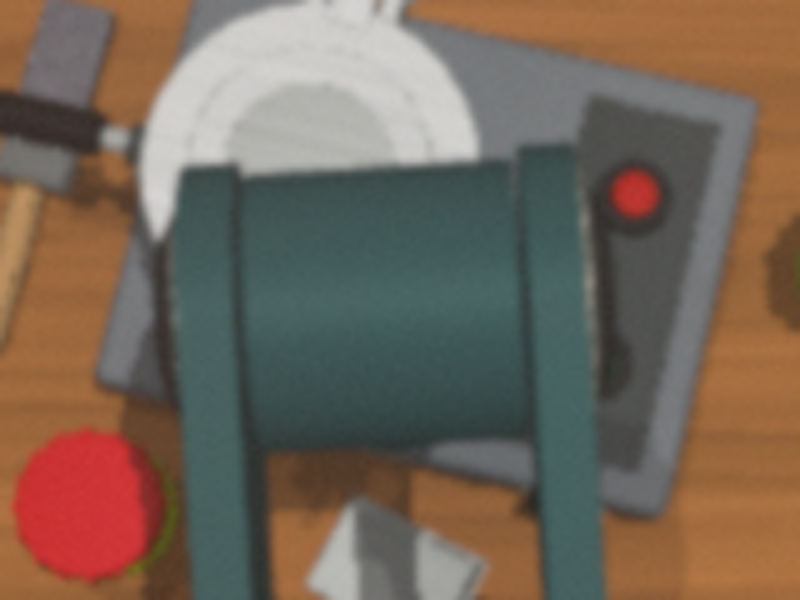

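View pics/scene1.png

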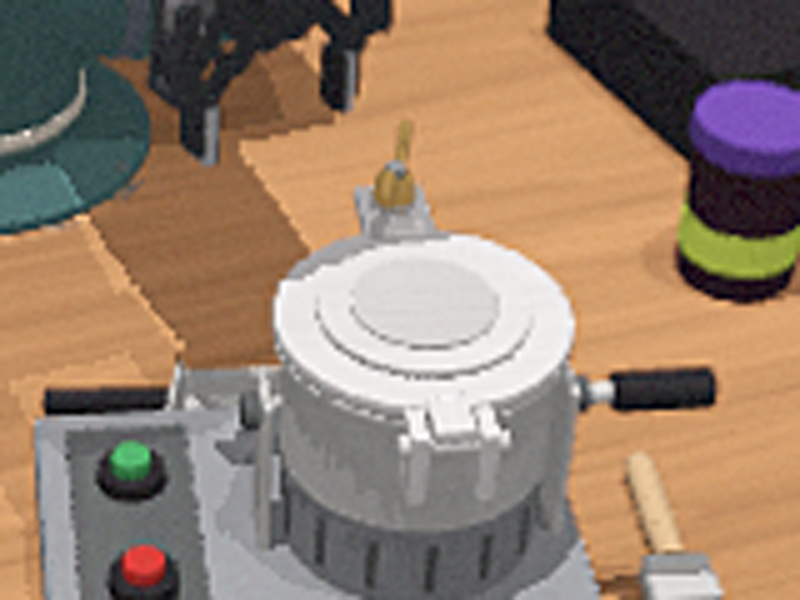

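```bash
python3 - <<'E'
from h import *
c=load("pics/scene1.npz"); T=np.array([.4783,.057,.3418]); x=np.array([-.957,-.289,0]); z=np.array([.289,-.957,0]); y=np.array([0,0,-1])
f=lambda p:(np.round((proj(c,p)-[280,150])*5,0)).tolist()
for s in(-1,1):
  for d in (.0425,.05,.057): print(s,d,f([T+s*d*z+.060*y+a*x for a in(-.011,0,.011)]))
nut=np.array([.482,.128,.2455]);print("nut",f([nut,nut+[.032,-.02,.01],nut-[.032,-.02,-.01]]))
P=cloud(c)
for a,b in ((352,100),(348,90),(210,155),(205,140)):
  u,v=280+a//5,150+b//5; print(a,b,P[v-1:v+2,u-1:u+2].reshape(-1,3)[:, :].round(3).tolist())
E
```

```text
-1 0.0425 [[340.0, 115.0], [328.0, 106.0], [316.0, 97.0]]
-1 0.05 [[351.0, 110.0], [339.0, 102.0], [327.0, 93.0]]
-1 0.057 [[361.0, 107.0], [349.0, 98.0], [336.0, 90.0]]
1 0.0425 [[217.0, 163.0], [205.0, 154.0], [193.0, 145.0]]
1 0.05 [[205.0, 167.0], [193.0, 158.0], [182.0, 149.0]]
1 0.057 [[195.0, 172.0], [183.0, 162.0], [171.0, 153.0]]
nut [[386.0, 166.0], [376.0, 188.0], [398.0, 117.0]]
352 100 [[0.475, 0.103, 0.293], [0.479, 0.105, 0.295], [0.037, 0.301, -0.001], [0.472, 0.105, 0.288], [0.478, 0.106, 0.291], [0.054, 0.294, 0.005], [0.477, 0.103, 0.288], [0.472, 0.108, 0.284], [0.054, 0.295, 0.001]]
348 90 [[0.478, 0.099, 0.302], [0.478, 0.102, 0.302], [0.475, 0.106, 0.299], [0.474, 0.101, 0.296], [0.48, 0.101, 0.3], [0.477, 0.105, 0.297], [0.478, 0.099, 0.296], [0.475, 0.103, 0.293], [0.479, 0.105, 0.295]]
210 155 [[0.502, 0.012, 0.292], [0.5, 0.016, 0.29], [0.501, 0.018, 0.29], [0.501, 0.013, 0.288], [0.503, 0.015, 0.289], [0.504, 0.017, 0.289], [0.503, 0.012, 0.286], [0.505, 0.014, 0.287], [0.102, 0.162, 0.006]]
205 140 [[0.5, 0.01, 0.301], [0.502, 0.012, 0.302], [0.505, 0.014, 0.303], [0.502, 0.009, 0.299], [0.506, 0.011, 0.301], [0.507, 0.014, 0.301], [0.499, 0.01, 0.294], [0.502, 0.012, 0.295], [0.502, 0.015, 0.295]]
```

```bash
python3 -m creep '[[0,0,0,-0.3,1.5,0.1,8.5],[0,0,0,-0.3,3,0.1,8.5],[0,0,0,-0.3,4.2,0.1,8.5],[0,0,0,-0.3,4.2,0.1,8.5]]'
python3 -m creep '[[0,0,0,0.55,0,-0.76,8.5],[0,0,0,0.84,0,-1.65,8.5],[0,0,0,0.84,0,-2.59,8.5],[0,0,0,0.55,0,-3.48,8.5],[0,0,0,0,0,-4.24,8.5]]'; python3 look.py 2
```

```text
time_s: 2.6
eef_pos: [0.4813, 0.0565, 0.2998]
ee_rot: [-0.307, 2.066, -2.065]
ft_force: [0.3, -0.3, -0.2]
gripper_width: 0.999
time_s: 3.1
eef_pos: [0.4694, 0.0983, 0.3023]
ee_rot: [-0.304, 2.063, -2.064]
ft_force: [0.1, -1.3, -0.7]
gripper_width: 0.994
{'time_s': np.float64(3.2), 'eef_pos': array([0.4698, 0.0985, 0.3019]), 'joint_pos': array([ 1.5330e-01, -3.1830e-01,  1.8469e+00,  2.0000e-04,  1.6129e+00,
        1.4300e+00]), 'ft_force': array([ 0.5715,  0.3645, -0.0967])}
```

View pics/scene2.png

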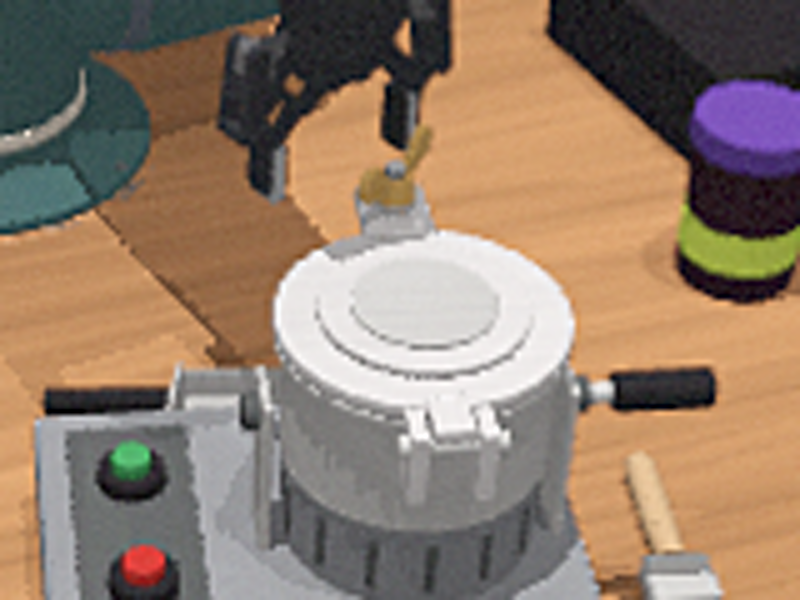

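The wing has turned clockwise at crop (420,140), with only light force. I'll keep going; at least 450° must remain.

```bash
python3 -m creep '[[0,0,0,-0.76,0,-0.55,8.5],[0,0,0,-1.65,0,-0.84,8.5],[0,0,0,-2.59,0,-0.84,8.5],[0,0,0,-3.48,0,-0.55,8.5],[0,0,0,-4.24,0,0,8.5]]'
python3 -m creep '[[0,0,0,-0.55,0,0.76,8.5],[0,0,0,-0.84,0,1.65,8.5],[0,0,0,-0.84,0,2.59,8.5],[0,0,0,-0.55,0,3.48,8.5],[0,0,0,0,0,4.24,8.5]]'; python3 look.py 3
```

```text
time_s: 3.7
eef_pos: [0.5111, 0.1095, 0.3017]
ee_rot: [-0.305, 2.064, -2.064]
ft_force: [-0.6, 0.2, 0.4]
gripper_width: 0.995
time_s: 4.2
eef_pos: [0.5223, 0.0679, 0.3019]
ee_rot: [-0.304, 2.064, -2.064]
ft_force: [0.1, 0.4, 0.0]
gripper_width: 0.997
{'time_s': np.float64(4.3), 'eef_pos': array([0.5219, 0.0677, 0.3021]), 'joint_pos': array([ 8.0700e-02, -2.1110e-01,  1.7602e+00, -3.0000e-04,  1.5922e+00,
        1.3599e+00]), 'ft_force': array([-1.3008,  0.7   ,  0.9863])}
```

View pics/scene3.png

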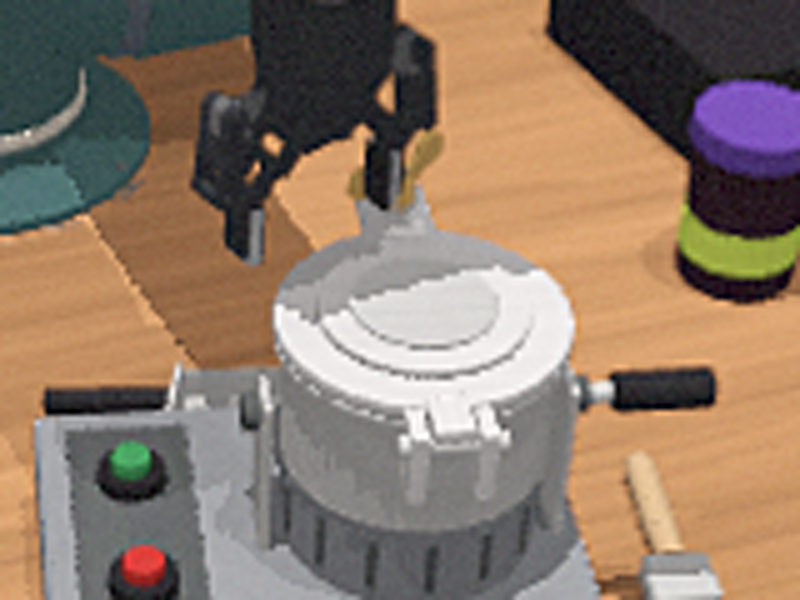

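```bash
python3 -m creep '[[0,0,0,0.76,0,0.55,8.5],[0,0,0,1.65,0,0.84,8.5],[0,0,0,2.59,0,0.84,8.5],[0,0,0,3.48,0,0.55,8.5],[0,0,0,4.24,0,0,8.5]]'
python3 -m creep '[[0,0,0,0.55,0,-0.76,8.5],[0,0,0,0.84,0,-1.65,8.5],[0,0,0,0.84,0,-2.59,8.5],[0,0,0,0.55,0,-3.48,8.5],[0,0,0,0,0,-4.24,8.5]]'; python3 look.py 4
python3 - <<'E'
from h import *
for t in"24":
  c=load(f"pics/scene{t}.npz");hsv=cv2.cvtColor(c["pixels"],cv2.COLOR_BGR2HSV)[150:270,280:440]; m=cv2.inRange(hsv,(12,90,60),(32,255,255)); m[:15]=0;m[48:]=0;m[:,:60]=0;m[:,100:]=0
  ys,xs=np.nonzero(m);print(t,len(xs),xs.min()*5,xs.max()*5,ys.min()*5,ys.max()*5)
nut=np.array([.482,.128,.0])
for z in(.250,.2535): 
  for a in range(0,360,30): print(z,a,((proj(c,nut+[.036*np.cos(np.radians(a)),.036*np.sin(np.radians(a)),z])-[280,150])*5).round().tolist())
E
```

```text
time_s: 4.8
eef_pos: [0.4808, 0.0566, 0.302]
ee_rot: [-0.304, 2.064, -2.064]
ft_force: [0.9, -0.0, 0.4]
gripper_width: 0.995
time_s: 5.3
eef_pos: [0.4695, 0.0983, 0.302]
ee_rot: [-0.305, 2.064, -2.064]
ft_force: [-0.3, -1.5, 0.3]
gripper_width: 0.998
{'time_s': np.float64(5.4), 'eef_pos': array([0.4699, 0.0985, 0.3017]), 'joint_pos': array([ 1.5330e-01, -3.1770e-01,  1.8469e+00,  2.0000e-04,  1.6129e+00,
        1.4300e+00]), 'ft_force': array([ 0.03  , -0.1341, -0.4125])}
2 1018 300 495 75 235
4 1024 300 495 75 235
0.25 0 [[411.0, 194.0]]
0.25 30 [[438.0, 183.0]]
0.25 60 [[450.0, 167.0]]
0.25 90 [[445.0, 149.0]]
0.25 120 [[425.0, 134.0]]
0.25 150 [[394.0, 126.0]]
0.25 180 [[362.0, 127.0]]
0.25 210 [[336.0, 136.0]]
0.25 240 [[323.0, 152.0]]
0.25 270 [[327.0, 171.0]]
0.25 300 [[347.0, 186.0]]
0.25 330 [[378.0, 195.0]]
0.2535 0 [[412.0, 188.0]]
0.2535 30 [[438.0, 178.0]]
0.2535 60 [[450.0, 162.0]]
0.2535 90 [[445.0, 144.0]]
0.2535 120 [[425.0, 129.0]]
0.2535 150 [[395.0, 121.0]]
0.2535 180 [[363.0, 122.0]]
0.2535 210 [[336.0, 131.0]]
0.2535 240 [[323.0, 147.0]]
0.2535 270 [[327.0, 165.0]]
0.2535 300 [[347.0, 181.0]]
0.2535 330 [[378.0, 189.0]]
```

View pics/scene4.png

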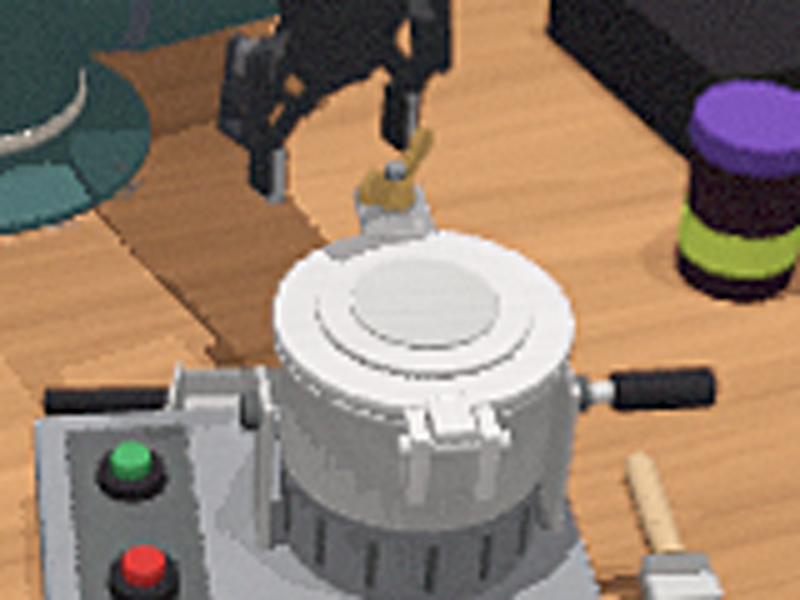

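```bash
cat > guard.py <<'E'
import sys
from bench import r
import numpy as np
phi=np.radians(float(sys.argv[1]))
X=np.array([-.957,-.289]);Z=np.array([.289,-.957])
o=r.observe(); f=o['ft_force'][:2]; d=np.sin(phi)*X-np.cos(phi)*Z; n=np.cos(phi)*X+np.sin(phi)*Z
p=o['eef_pos'][:2]-np.array([.482,.128])-.0465*Z
print(f"t{o['time_s']:.1f} push {-f@d:.2f} rad {f@n:.2f} fz {o['ft_force'][2]:.1f} phi {np.degrees(np.arctan2(p@Z,p@X)):.1f} R {np.hypot(*p)*1000:.1f}")
sys.exit(1 if -f@d>3 else 0)
E
python3 -m creep '[[0,0,0,-0.76,0,-0.55,8.5],[0,0,0,-1.65,0,-0.84,8.5],[0,0,0,-2.59,0,-0.84,8.5],[0,0,0,-3.48,0,-0.55,8.5],[0,0,0,-4.24,0,0,8.5]]' >/dev/null
python3 guard.py -135
c="python3 -m creep"
python3 -m creep '[[0,0,0,-0.06,0,0.085,8.5]]' >/dev/null; python3 guard.py -145 &&
python3 -m creep '[[0,0,0,-0.06,0,0.085,8.5]]' >/dev/null; python3 guard.py -145 &&
python3 -m creep '[[0,0,0,-0.06,0,0.085,8.5]]' >/dev/null && python3 guard.py -145 &&
python3 -m creep '[[0,0,0,-0.06,0,0.085,8.5]]' >/dev/null && python3 guard.py -145 &&
python3 -m creep '[[0,0,0,-0.06,0,0.085,8.5]]' >/dev/null && python3 guard.py -145 &&
python3 -m creep '[[0,0,0,-0.06,0,0.085,8.5]]' >/dev/null && python3 guard.py -145 &&
python3 -m creep '[[0,0,0,-0.06,0,0.085,8.5]]' >/dev/null && python3 guard.py -145 &&
python3 -m creep '[[0,0,0,-0.06,0,0.085,8.5]]' >/dev/null && python3 guard.py -145 &&
python3 -m creep '[[0,0,0,-0.06,0,0.085,8.5]]' >/dev/null && python3 guard.py -145 &&
python3 -m creep '[[0,0,0,-0.06,0,0.085,8.5]]' >/dev/null && python3 guard.py -145
```

```text
t5.9 push 1.13 rad 0.52 fz 0.5 phi -137.9 R 30.4
t6.0 push 0.87 rad 0.58 fz 0.7 phi -140.4 R 29.9
t6.1 push 1.00 rad 0.47 fz -0.7 phi -141.0 R 29.5
t6.2 push 0.66 rad 0.28 fz -0.4 phi -142.4 R 29.4
t6.3 push -0.12 rad -0.70 fz -0.6 phi -144.2 R 29.3
t6.4 push 0.50 rad -0.37 fz -1.0 phi -146.2 R 29.4
t6.5 push -0.32 rad -0.75 fz -0.4 phi -148.3 R 29.5
t6.6 push 0.84 rad 0.02 fz 0.6 phi -150.3 R 29.7
t6.7 push 0.56 rad -0.26 fz -0.1 phi -152.4 R 29.8
t6.8 push 0.80 rad -0.50 fz -0.3 phi -154.4 R 29.9
t6.9 push 0.76 rad -0.81 fz -0.4 phi -156.4 R 30.1
```

```bash
python3 -m creep '[[0,0,0,-0.027,0,0.101,8.5]]' >/dev/null && python3 guard.py -165 &&
python3 -m creep '[[0,0,0,-0.027,0,0.101,8.5]]' >/dev/null && python3 guard.py -165 &&
python3 -m creep '[[0,0,0,-0.027,0,0.101,8.5]]' >/dev/null && python3 guard.py -165 &&
python3 -m creep '[[0,0,0,-0.027,0,0.101,8.5]]' >/dev/null && python3 guard.py -165 &&
python3 -m creep '[[0,0,0,-0.027,0,0.101,8.5]]' >/dev/null && python3 guard.py -165 &&
python3 -m creep '[[0,0,0,-0.027,0,0.101,8.5]]' >/dev/null && python3 guard.py -165 &&
python3 -m creep '[[0,0,0,-0.027,0,0.101,8.5]]' >/dev/null && python3 guard.py -165 &&
python3 -m creep '[[0,0,0,-0.027,0,0.101,8.5]]' >/dev/null && python3 guard.py -165 &&
python3 -m creep '[[0,0,0,-0.027,0,0.101,8.5]]' >/dev/null && python3 guard.py -165 &&
python3 -m creep '[[0,0,0,-0.027,0,0.101,8.5]]' >/dev/null && python3 guard.py -165 &&
python3 -m creep '[[0,0,0,0.009,0,0.104,8.5]]' >/dev/null && python3 guard.py 175 &&
python3 -m creep '[[0,0,0,0.009,0,0.104,8.5]]' >/dev/null && python3 guard.py 175 &&
python3 -m creep '[[0,0,0,0.009,0,0.104,8.5]]' >/dev/null && python3 guard.py 175 &&
python3 -m creep '[[0,0,0,0.009,0,0.104,8.5]]' >/dev/null && python3 guard.py 175 &&
python3 -m creep '[[0,0,0,0.009,0,0.104,8.5]]' >/dev/null && python3 guard.py 175 &&
python3 -m creep '[[0,0,0,0.009,0,0.104,8.5]]' >/dev/null && python3 guard.py 175 &&
python3 -m creep '[[0,0,0,0.009,0,0.104,8.5]]' >/dev/null && python3 guard.py 175 &&
python3 -m creep '[[0,0,0,0.009,0,0.104,8.5]]' >/dev/null && python3 guard.py 175 &&
python3 -m creep '[[0,0,0,0.009,0,0.104,8.5]]' >/dev/null && python3 guard.py 175 &&
python3 -m creep '[[0,0,0,0.009,0,0.104,8.5]]' >/dev/null && python3 guard.py 175
```

```text
t7.0 push 1.31 rad 0.11 fz 0.5 phi -158.3 R 30.0
t7.1 push -0.02 rad 0.05 fz 0.3 phi -160.3 R 29.9
t7.2 push 1.70 rad -0.28 fz -0.9 phi -162.3 R 29.8
t7.3 push 1.25 rad 0.39 fz 0.4 phi -164.3 R 29.7
t7.4 push 1.49 rad -1.03 fz 0.1 phi -166.3 R 29.8
t7.5 push 1.54 rad 0.01 fz 0.3 phi -168.4 R 29.8
t7.6 push 0.68 rad 0.01 fz 0.5 phi -170.3 R 29.9
t7.7 push 1.09 rad 0.31 fz 0.6 phi -172.4 R 30.0
t7.8 push 2.05 rad -0.04 fz 0.6 phi -174.3 R 30.2
t7.9 push 0.60 rad -1.88 fz 0.3 phi -176.3 R 30.3
t8.0 push 0.93 rad 0.13 fz -0.4 phi -178.2 R 30.2
t8.1 push 0.77 rad -0.52 fz 0.2 phi 179.8 R 30.1
t8.2 push 1.50 rad -0.50 fz -0.6 phi 177.8 R 30.0
t8.3 push 0.77 rad -0.75 fz -0.2 phi 175.8 R 30.0
t8.4 push 1.56 rad -0.04 fz -0.4 phi 173.8 R 30.0
t8.5 push 1.93 rad -0.20 fz 0.3 phi 171.8 R 30.0
t8.6 push 0.18 rad 0.40 fz -0.0 phi 169.8 R 30.1
t8.7 push 1.39 rad 0.35 fz 0.0 phi 167.9 R 30.2
t8.8 push 1.08 rad -0.17 fz -0.5 phi 165.9 R 30.4
t8.9 push -0.11 rad 0.19 fz -0.2 phi 164.0 R 30.5
```

```bash
python3 -m creep '[[0,0,0,0.044,0,0.095,8.5]]' >/dev/null && python3 guard.py 155 &&
python3 -m creep '[[0,0,0,0.044,0,0.095,8.5]]' >/dev/null && python3 guard.py 155 &&
python3 -m creep '[[0,0,0,0.044,0,0.095,8.5]]' >/dev/null && python3 guard.py 155 &&
python3 -m creep '[[0,0,0,0.044,0,0.095,8.5]]' >/dev/null && python3 guard.py 155 &&
python3 -m creep '[[0,0,0,0.044,0,0.095,8.5]]' >/dev/null && python3 guard.py 155 &&
python3 -m creep '[[0,0,0,0.044,0,0.095,8.5]]' >/dev/null && python3 guard.py 155 &&
python3 -m creep '[[0,0,0,0.044,0,0.095,8.5]]' >/dev/null && python3 guard.py 155 &&
python3 -m creep '[[0,0,0,0.044,0,0.095,8.5]]' >/dev/null && python3 guard.py 155 &&
python3 -m creep '[[0,0,0,0.044,0,0.095,8.5]]' >/dev/null && python3 guard.py 155 &&
python3 -m creep '[[0,0,0,0.044,0,0.095,8.5]]' >/dev/null && python3 guard.py 155 &&
python3 -m creep '[[0,0,0,0.074,0,0.074,8.5]]' >/dev/null && python3 guard.py 135 &&
python3 -m creep '[[0,0,0,0.074,0,0.074,8.5]]' >/dev/null && python3 guard.py 135 &&
python3 -m creep '[[0,0,0,0.074,0,0.074,8.5]]' >/dev/null && python3 guard.py 135 &&
python3 -m creep '[[0,0,0,0.074,0,0.074,8.5]]' >/dev/null && python3 guard.py 135 &&
python3 -m creep '[[0,0,0,0.074,0,0.074,8.5]]' >/dev/null && python3 guard.py 135 &&
python3 -m creep '[[0,0,0,0.074,0,0.074,8.5]]' >/dev/null && python3 guard.py 135 &&
python3 -m creep '[[0,0,0,0.074,0,0.074,8.5]]' >/dev/null && python3 guard.py 135 &&
python3 -m creep '[[0,0,0,0.074,0,0.074,8.5]]' >/dev/null && python3 guard.py 135 &&
python3 -m creep '[[0,0,0,0.074,0,0.074,8.5]]' >/dev/null && python3 guard.py 135 &&
python3 -m creep '[[0,0,0,0.074,0,0.074,8.5]]' >/dev/null && python3 guard.py 135; python3 look.py 5
```

```text
t9.0 push 0.71 rad -0.40 fz -0.3 phi 162.0 R 30.4
t9.1 push 1.36 rad -0.47 fz 0.4 phi 160.0 R 30.2
t9.2 push 0.70 rad 0.39 fz 0.8 phi 158.0 R 30.2
t9.3 push 1.30 rad 0.15 fz -0.0 phi 156.1 R 30.1
t9.4 push 0.30 rad 0.92 fz 0.7 phi 154.1 R 30.2
t9.5 push 1.20 rad 0.21 fz -0.3 phi 152.1 R 30.2
t9.6 push 0.64 rad 0.07 fz 0.3 phi 150.1 R 30.3
t9.7 push 0.64 rad 0.36 fz -0.0 phi 148.1 R 30.4
t9.8 push -0.06 rad -0.91 fz 0.2 phi 146.2 R 30.5
t9.9 push 0.04 rad 0.36 fz 0.3 phi 144.3 R 30.7
t10.0 push 1.35 rad -0.12 fz 0.1 phi 142.4 R 30.6
t10.1 push 1.35 rad -0.93 fz 0.9 phi 140.3 R 30.4
t10.2 push 0.60 rad -0.36 fz -0.7 phi 138.4 R 30.3
t10.3 push 1.31 rad -0.43 fz 0.2 phi 136.4 R 30.3
t10.4 push 0.98 rad -0.39 fz 0.2 phi 134.4 R 30.3
t10.5 push 1.11 rad -0.44 fz 0.6 phi 132.5 R 30.3
t10.6 push 0.56 rad 0.08 fz 0.3 phi 130.5 R 30.4
t10.7 push 0.27 rad -0.24 fz 0.0 phi 128.5 R 30.5
t10.8 push -0.04 rad -0.06 fz -0.2 phi 126.6 R 30.6
t10.9 push 0.87 rad 0.24 fz -0.9 phi 124.6 R 30.8
{'time_s': np.float64(11.0), 'eef_pos': array([0.5195, 0.0643, 0.3019]), 'joint_pos': array([ 0.0744, -0.2173,  1.7658, -0.    ,  1.5932,  1.3525]), 'ft_force': array([ 0.4773,  0.4323, -1.1165])}
```

View pics/scene5.png

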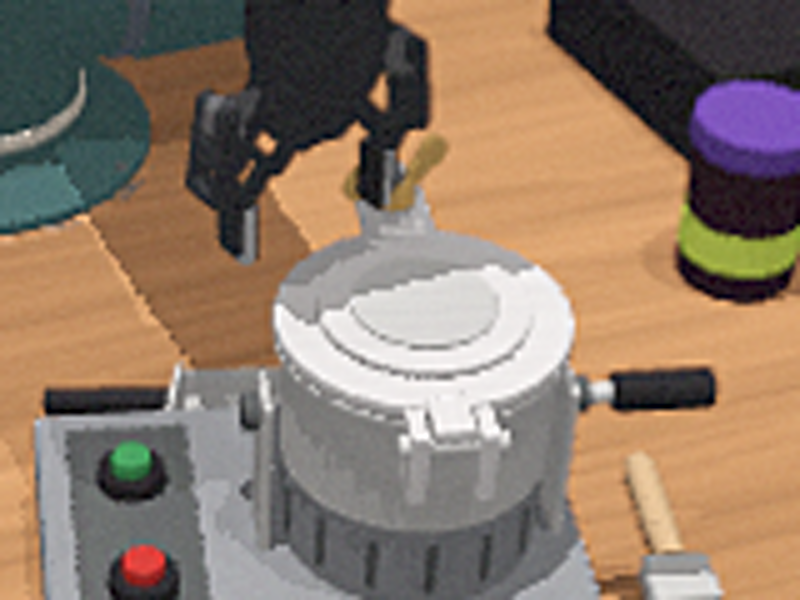

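The far wing tip is at crop (443,147), about 95° world, so about 10.3 rad has been turned. I'll continue in fine steps.

```bash
python3 -m creep '[[0,0,0,0.095,0,0.044,8.5]]' >/dev/null && python3 guard.py 115 &&
python3 -m creep '[[0,0,0,0.095,0,0.044,8.5]]' >/dev/null && python3 guard.py 115 &&
python3 -m creep '[[0,0,0,0.095,0,0.044,8.5]]' >/dev/null && python3 guard.py 115 &&
python3 -m creep '[[0,0,0,0.095,0,0.044,8.5]]' >/dev/null && python3 guard.py 115 &&
python3 -m creep '[[0,0,0,0.095,0,0.044,8.5]]' >/dev/null && python3 guard.py 115 &&
python3 -m creep '[[0,0,0,0.095,0,0.044,8.5]]' >/dev/null && python3 guard.py 115 &&
python3 -m creep '[[0,0,0,0.095,0,0.044,8.5]]' >/dev/null && python3 guard.py 115 &&
python3 -m creep '[[0,0,0,0.095,0,0.044,8.5]]' >/dev/null && python3 guard.py 115 &&
python3 -m creep '[[0,0,0,0.095,0,0.044,8.5]]' >/dev/null && python3 guard.py 115 &&
python3 -m creep '[[0,0,0,0.095,0,0.044,8.5]]' >/dev/null && python3 guard.py 115 &&
python3 -m creep '[[0,0,0,0.104,0,-0.009,8.5]]' >/dev/null && python3 guard.py 95 &&
python3 -m creep '[[0,0,0,0.104,0,-0.009,8.5]]' >/dev/null && python3 guard.py 95 &&
python3 -m creep '[[0,0,0,0.104,0,-0.009,8.5]]' >/dev/null && python3 guard.py 95 &&
python3 -m creep '[[0,0,0,0.104,0,-0.009,8.5]]' >/dev/null && python3 guard.py 95 &&
python3 -m creep '[[0,0,0,0.104,0,-0.009,8.5]]' >/dev/null && python3 guard.py 95 &&
python3 -m creep '[[0,0,0,0.104,0,-0.009,8.5]]' >/dev/null && python3 guard.py 95 &&
python3 -m creep '[[0,0,0,0.104,0,-0.009,8.5]]' >/dev/null && python3 guard.py 95 &&
python3 -m creep '[[0,0,0,0.104,0,-0.009,8.5]]' >/dev/null && python3 guard.py 95 &&
python3 -m creep '[[0,0,0,0.104,0,-0.009,8.5]]' >/dev/null && python3 guard.py 95 &&
python3 -m creep '[[0,0,0,0.104,0,-0.009,8.5]]' >/dev/null && python3 guard.py 95
```

```text
t11.1 push 0.94 rad -0.47 fz 0.7 phi 122.9 R 30.6
t11.2 push 0.79 rad 0.01 fz -0.2 phi 120.8 R 30.4
t11.3 push 0.58 rad 0.12 fz -0.6 phi 118.8 R 30.3
t11.4 push 1.37 rad -0.34 fz -0.1 phi 116.8 R 30.3
t11.5 push 1.38 rad 0.75 fz -0.6 phi 114.8 R 30.3
t11.6 push 1.13 rad -0.64 fz -0.2 phi 112.8 R 30.3
t11.7 push -0.05 rad 0.15 fz 0.3 phi 110.8 R 30.4
t11.8 push 1.12 rad 0.38 fz 0.1 phi 108.9 R 30.4
t11.9 push 0.64 rad -0.31 fz 0.1 phi 107.0 R 30.6
t12.0 push 0.79 rad 1.03 fz 0.4 phi 105.0 R 30.7
t12.1 push 0.15 rad -0.22 fz 0.1 phi 103.2 R 30.4
t12.2 push 0.25 rad 0.41 fz -0.6 phi 101.3 R 30.1
t12.3 push 0.10 rad -0.53 fz -0.3 phi 99.4 R 29.7
t12.4 push 0.28 rad -0.48 fz 0.4 phi 97.4 R 29.5
t12.5 push 0.89 rad -1.12 fz -1.1 phi 95.4 R 29.3
t12.6 push 0.53 rad -0.04 fz -0.2 phi 93.4 R 29.1
t12.7 push 0.20 rad 0.55 fz 1.1 phi 91.3 R 29.0
t12.8 push 1.50 rad 1.17 fz 0.3 phi 89.3 R 28.9
t12.9 push 0.67 rad 0.84 fz 0.8 phi 87.2 R 28.9
t13.0 push 1.15 rad 0.77 fz -0.3 phi 85.1 R 28.8
```

```bash
python3 -m creep '[[0,0,0,0.104,0,-0.016,8.5]]' >/dev/null && python3 guard.py 75 &&
python3 -m creep '[[0,0,0,0.104,0,-0.016,8.5]]' >/dev/null && python3 guard.py 75 &&
python3 -m creep '[[0,0,0,0.104,0,-0.016,8.5]]' >/dev/null && python3 guard.py 75 &&
python3 -m creep '[[0,0,0,0.104,0,-0.016,8.5]]' >/dev/null && python3 guard.py 75 &&
python3 -m creep '[[0,0,0,0.104,0,-0.016,8.5]]' >/dev/null && python3 guard.py 75 &&
python3 -m creep '[[0,0,0,0.104,0,-0.016,8.5]]' >/dev/null && python3 guard.py 75 &&
python3 -m creep '[[0,0,0,0.104,0,-0.016,8.5]]' >/dev/null && python3 guard.py 75 &&
python3 -m creep '[[0,0,0,0.104,0,-0.016,8.5]]' >/dev/null && python3 guard.py 75 &&
python3 -m creep '[[0,0,0,0.104,0,-0.016,8.5]]' >/dev/null && python3 guard.py 75 &&
python3 -m creep '[[0,0,0,0.104,0,-0.016,8.5]]' >/dev/null && python3 guard.py 75 &&
python3 -m creep '[[0,0,0,0.086,0,-0.06,8.5]]' >/dev/null && python3 guard.py 55 &&
python3 -m creep '[[0,0,0,0.086,0,-0.06,8.5]]' >/dev/null && python3 guard.py 55 &&
python3 -m creep '[[0,0,0,0.086,0,-0.06,8.5]]' >/dev/null && python3 guard.py 55 &&
python3 -m creep '[[0,0,0,0.086,0,-0.06,8.5]]' >/dev/null && python3 guard.py 55 &&
python3 -m creep '[[0,0,0,0.086,0,-0.06,8.5]]' >/dev/null && python3 guard.py 55 &&
python3 -m creep '[[0,0,0,0.086,0,-0.06,8.5]]' >/dev/null && python3 guard.py 55 &&
python3 -m creep '[[0,0,0,0.086,0,-0.06,8.5]]' >/dev/null && python3 guard.py 55 &&
python3 -m creep '[[0,0,0,0.086,0,-0.06,8.5]]' >/dev/null && python3 guard.py 55 &&
python3 -m creep '[[0,0,0,0.086,0,-0.06,8.5]]' >/dev/null && python3 guard.py 55 &&
python3 -m creep '[[0,0,0,0.086,0,-0.06,8.5]]' >/dev/null && python3 guard.py 55
```

```text
t13.1 push 0.19 rad -0.21 fz -0.2 phi 83.1 R 28.8
t13.2 push 0.68 rad -0.09 fz 0.4 phi 80.9 R 28.8
t13.3 push 1.34 rad 0.23 fz 0.6 phi 78.9 R 28.8
t13.4 push 2.07 rad -0.73 fz 0.7 phi 76.8 R 28.9
t13.5 push 1.43 rad -0.77 fz -0.7 phi 74.7 R 28.9
t13.6 push 0.90 rad 0.36 fz 0.6 phi 72.6 R 29.1
t13.7 push 0.59 rad -0.54 fz 0.2 phi 70.6 R 29.3
t13.8 push 0.70 rad -0.34 fz -0.3 phi 68.6 R 29.5
t13.9 push 0.50 rad -0.00 fz 0.4 phi 66.6 R 29.7
t14.0 push 0.47 rad -0.31 fz 0.8 phi 64.6 R 30.0
t14.1 push -0.10 rad -0.94 fz 0.4 phi 62.7 R 29.9
t14.2 push 0.81 rad -0.42 fz -0.0 phi 60.7 R 29.7
t14.3 push -0.11 rad -0.02 fz 0.2 phi 58.7 R 29.6
t14.4 push 0.85 rad -0.50 fz -0.3 phi 56.6 R 29.5
t14.5 push 0.55 rad 0.38 fz 0.4 phi 54.6 R 29.5
t14.6 push 1.11 rad 0.21 fz -0.4 phi 52.5 R 29.6
t14.7 push 0.99 rad 0.73 fz -0.4 phi 50.5 R 29.6
t14.8 push 0.05 rad -1.08 fz -0.5 phi 48.5 R 29.7
t14.9 push 0.71 rad -0.21 fz 0.5 phi 46.5 R 29.9
t15.0 push 0.48 rad -0.41 fz -0.5 phi 44.5 R 30.1
```

```bash
python3 -m creep '[[0,0,0,0.06,0,-0.085,8.5]]' >/dev/null && python3 guard.py 35 &&
python3 -m creep '[[0,0,0,0.06,0,-0.085,8.5]]' >/dev/null && python3 guard.py 35 &&
python3 -m creep '[[0,0,0,0.06,0,-0.085,8.5]]' >/dev/null && python3 guard.py 35 &&
python3 -m creep '[[0,0,0,0.06,0,-0.085,8.5]]' >/dev/null && python3 guard.py 35 &&
python3 -m creep '[[0,0,0,0.06,0,-0.085,8.5]]' >/dev/null && python3 guard.py 35 &&
python3 -m creep '[[0,0,0,0.06,0,-0.085,8.5]]' >/dev/null && python3 guard.py 35 &&
python3 -m creep '[[0,0,0,0.06,0,-0.085,8.5]]' >/dev/null && python3 guard.py 35 &&
python3 -m creep '[[0,0,0,0.06,0,-0.085,8.5]]' >/dev/null && python3 guard.py 35 &&
python3 -m creep '[[0,0,0,0.06,0,-0.085,8.5]]' >/dev/null && python3 guard.py 35 &&
python3 -m creep '[[0,0,0,0.06,0,-0.085,8.5]]' >/dev/null && python3 guard.py 35; python3 look.py 6
```

```text
t15.1 push 0.94 rad 0.16 fz 0.3 phi 42.6 R 29.9
t15.2 push -0.34 rad -0.80 fz 0.1 phi 40.6 R 29.8
t15.3 push 0.69 rad -0.46 fz -0.6 phi 38.6 R 29.7
t15.4 push 0.26 rad 0.05 fz 0.4 phi 36.6 R 29.6
t15.5 push 0.97 rad 0.01 fz 0.1 phi 34.6 R 29.6
t15.6 push 0.94 rad -0.21 fz -0.5 phi 32.6 R 29.7
t15.7 push 0.31 rad -0.03 fz -0.2 phi 30.5 R 29.7
t15.8 push 0.64 rad -0.31 fz 0.2 phi 28.6 R 29.8
t15.9 push 0.35 rad 0.21 fz -0.4 phi 26.6 R 30.0
t16.0 push -0.24 rad -0.04 fz 0.3 phi 24.6 R 30.1
{'time_s': np.float64(16.1), 'eef_pos': array([0.4728, 0.0636, 0.3019]), 'joint_pos': array([ 0.0802, -0.3252,  1.8522,  0.    ,  1.6145,  1.3581]), 'ft_force': array([0.5979, 0.0557, 0.4766])}
```

View pics/scene6.png

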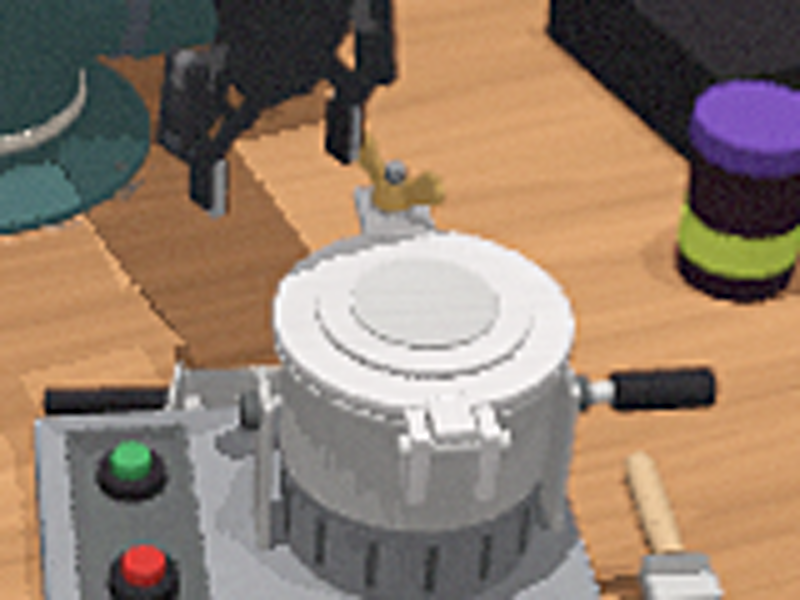

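Near wing tip is at crop (440,185), about 25° world, roughly 11.6 rad turned with no stop felt yet. Continuing.

```bash
python3 -m creep '[[0,0,0,0.027,0,-0.101,8.5]]' >/dev/null && python3 guard.py 15 &&
python3 -m creep '[[0,0,0,0.027,0,-0.101,8.5]]' >/dev/null && python3 guard.py 15 &&
python3 -m creep '[[0,0,0,0.027,0,-0.101,8.5]]' >/dev/null && python3 guard.py 15 &&
python3 -m creep '[[0,0,0,0.027,0,-0.101,8.5]]' >/dev/null && python3 guard.py 15 &&
python3 -m creep '[[0,0,0,0.027,0,-0.101,8.5]]' >/dev/null && python3 guard.py 15 &&
python3 -m creep '[[0,0,0,0.027,0,-0.101,8.5]]' >/dev/null && python3 guard.py 15 &&
python3 -m creep '[[0,0,0,0.027,0,-0.101,8.5]]' >/dev/null && python3 guard.py 15 &&
python3 -m creep '[[0,0,0,0.027,0,-0.101,8.5]]' >/dev/null && python3 guard.py 15 &&
python3 -m creep '[[0,0,0,0.027,0,-0.101,8.5]]' >/dev/null && python3 guard.py 15 &&
python3 -m creep '[[0,0,0,0.027,0,-0.101,8.5]]' >/dev/null && python3 guard.py 15 &&
python3 -m creep '[[0,0,0,-0.009,0,-0.104,8.5]]' >/dev/null && python3 guard.py -5 &&
python3 -m creep '[[0,0,0,-0.009,0,-0.104,8.5]]' >/dev/null && python3 guard.py -5 &&
python3 -m creep '[[0,0,0,-0.009,0,-0.104,8.5]]' >/dev/null && python3 guard.py -5 &&
python3 -m creep '[[0,0,0,-0.009,0,-0.104,8.5]]' >/dev/null && python3 guard.py -5 &&
python3 -m creep '[[0,0,0,-0.009,0,-0.104,8.5]]' >/dev/null && python3 guard.py -5 &&
python3 -m creep '[[0,0,0,-0.009,0,-0.104,8.5]]' >/dev/null && python3 guard.py -5 &&
python3 -m creep '[[0,0,0,-0.009,0,-0.104,8.5]]' >/dev/null && python3 guard.py -5 &&
python3 -m creep '[[0,0,0,-0.009,0,-0.104,8.5]]' >/dev/null && python3 guard.py -5 &&
python3 -m creep '[[0,0,0,-0.009,0,-0.104,8.5]]' >/dev/null && python3 guard.py -5 &&
python3 -m creep '[[0,0,0,-0.009,0,-0.104,8.5]]' >/dev/null && python3 guard.py -5; python3 look.py 7
```

```text
t16.2 push 0.06 rad -0.54 fz 0.5 phi 22.8 R 30.0
t16.3 push 0.73 rad -1.31 fz 0.8 phi 20.7 R 29.8
t16.4 push 1.13 rad -0.18 fz 1.0 phi 18.7 R 29.7
t16.5 push 1.73 rad -0.61 fz 0.7 phi 16.6 R 29.7
t16.6 push 0.62 rad -0.35 fz -0.4 phi 14.6 R 29.7
t16.7 push 0.30 rad -0.08 fz -0.6 phi 12.6 R 29.7
t16.8 push 1.13 rad 0.17 fz 0.1 phi 10.6 R 29.8
t16.9 push 0.33 rad 0.05 fz 0.4 phi 8.6 R 29.9
t17.0 push 0.74 rad 0.38 fz 0.1 phi 6.6 R 30.0
t17.1 push -0.33 rad 0.76 fz 0.2 phi 4.7 R 30.2
t17.2 push 0.63 rad -0.26 fz 0.3 phi 2.7 R 30.0
t17.3 push 0.58 rad 0.37 fz 0.2 phi 0.7 R 29.9
t17.4 push -0.05 rad -0.38 fz 0.1 phi -1.3 R 29.8
t17.5 push 0.82 rad -0.50 fz -0.1 phi -3.3 R 29.7
t17.6 push 0.42 rad -0.47 fz -0.2 phi -5.3 R 29.7
t17.7 push 0.75 rad -1.14 fz -0.4 phi -7.3 R 29.7
t17.8 push 2.75 rad -0.12 fz -0.2 phi -9.3 R 29.8
t17.9 push 7.86 rad -0.87 fz -0.8 phi -10.8 R 29.8
{'time_s': np.float64(18.0), 'eef_pos': array([0.4658, 0.0802, 0.3019]), 'joint_pos': array([ 1.1720e-01, -3.3580e-01,  1.8603e+00, -1.2000e-03,  1.6168e+00,
        1.3955e+00]), 'ft_force': array([ 2.7867, -6.4768, -0.0923])}
```

View pics/scene7.png

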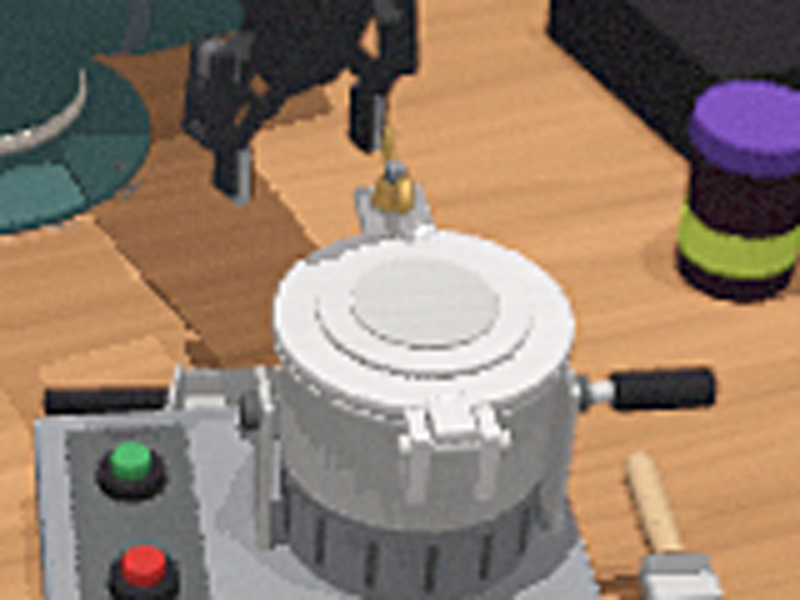

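Stop felt at about 8 N in the push direction (roughly 5 N/mm), and the wing lies close to its expected home angle. I'll back off, lift, and look.

```bash
python3 -m creep '[[0,0,0,0,0,0.3,8.5],[0,0,0,0.2,0,0.8,8.5],[0,0,0,0.4,0,1.3,8.5],[0,0,0,0.4,-2,1.3,8.5],[0,0,0,0.4,-6,1.3,8.5]]'
python3 look.py 8
python3 - <<'E'
from h import *
c=load("pics/top0.npz");P=cloud(c);g=np.array([.502,-.0353]);X=np.array([-.957,-.289]);Z=np.array([.289,-.957])
d=P[...,:2]-g;a=d@X;b=d@Z
m=(np.hypot(a,b)<.11)&(P[...,2]>.1)&(P[...,2]<.4)
for i in range(-11,11):
  print(i,end=': ')
  for j in range(-11,11):
    s=(a//.01==i)&(b//.01==j)&(P[...,2]<.4); print(f"{np.median(P[s][:,2])*1000:4.0f}" if s.any() else "   .",end='')
  print()
E
```

```text
time_s: 18.5
eef_pos: [0.4651, 0.0665, 0.36]
ee_rot: [-0.309, 2.067, -2.066]
ft_force: [0.4, 1.1, 0.4]
gripper_width: 0.993
{'time_s': np.float64(18.6), 'eef_pos': array([0.466 , 0.0667, 0.3668]), 'joint_pos': array([ 8.7800e-02, -3.4780e-01,  1.7655e+00,  2.0000e-04,  1.7178e+00,
        1.3661e+00]), 'ft_force': array([ 0.1589, -0.8105,  0.3641])}
-11:  226 227 227 226 224 221 218 218  73  70  71  71  72  73  72  74  72  73  72  74  73  73
-10:  227 228 227 223 226 219 218 216  71  71  70  71  73  75  78  80  77  76  74  72  72  73
-9:  227 227 225 225 221 219 218 174 175  72  71  72  73  73  89  92  87  71  72  73  72  68
-8:  225 226 225 221 219 218 213 166  73  72  70  74  72  81  92  93  88  77  73  72  71  69
-7:  225 224 221 219 217 211 173 161  70  72  71  73  75  74  85  88  84  73  73  71  72  -1
-6:  220 219 219 216 168  71  99  69  71  72  73  72  72  72  74  74  73  74  71  71  67  -2
-5:  215 150 143  75  72  72  70  72  72  70  73  73  72  74  74  72  74  72  71  71  -1  -0
-4:   72  72  72  70  71  71  71  69  73  71  72  72  72  73  74  74  73  71  71   6  -1   0
-3
[... 589 characters left out ...]
 74  72  72  72  70  71  71   3  -2  -1  -1   0  -1  -3
4:   -0  -1  -1   1  31  69  70  70  73  74  74  73  74  70  69  -2  -2   1  -2  -3  -1   0
5:   -1  -2  -1  -1  -1  15  66  70  71  72  72  74  71  73  -2   1  -1  -2   0   0  -3  -1
6:    5  -0   1  -0  -2   2  57  57  68  71  70  71  71  71  -0  -1  -0   0  -0   2  -1  -3
7:    5   5  -1  -2  -3  -1   0  39  48   3  68  70  69  -2  -3   0  -2  -1  -2  -1  -1  -2
8:    3   6   0  -2   0  -2   0   1  -0  -1  -1   2  -0   1  -2  -2   1  -1  -0  -1   0  -1
9:    5  19  -2  -2  -1  -3  -1  -2   0   2  -2  -1   1   0  -1   1  -1   0  -2   2   1   0
10:   27  27  10  -0  -1  -0  -3  -1  -1  -1  -1  -1  -1  -2   1  -1  -1  -1   0   0  -1  -1
```

View pics/scene8.png

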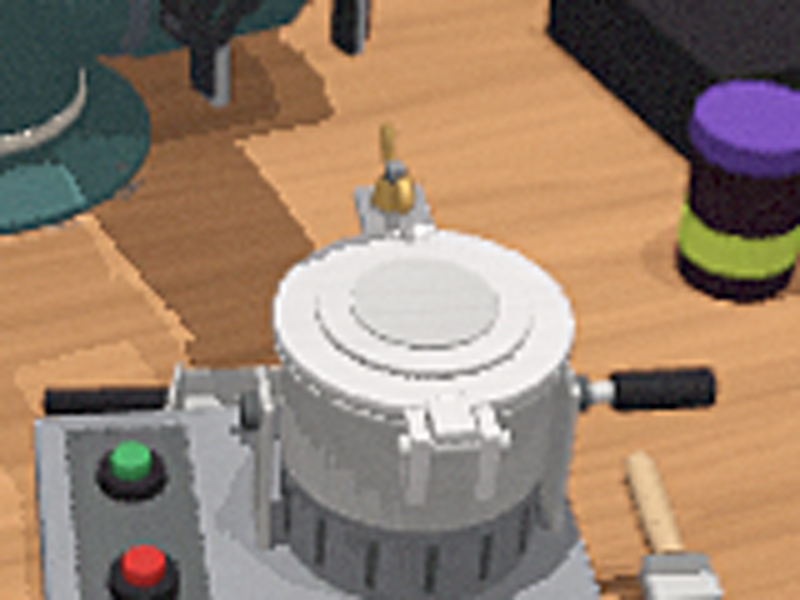

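Nut stays put (tip at crop (388,127)) with the bolt now standing proud. Going over the green button and closing the fingers.

```bash
python3 -m creep '[[0,0,0,-0.2,0,4,4],[0,0,0,-0.5,0,8,0],[0,0,0,-0.5,0,10.8,0],[0,0,0,-0.5,3,10.8,0],[0,0,0,-0.5,6,10.8,0]]' 20
python3 -m creep '[[0,0,0,0,3,0,0],[0,0,0,0,6,0,0],[0,0,0,0,9,0,0],[0,0,0,0,10,0,0],[0,0,0,0,10,0,0]]'
python3 look.py 9
```

```text
time_s: 19.1
eef_pos: [0.5018, -0.0362, 0.3013]
ee_rot: [-0.301, 2.065, -2.065]
ft_force: [0.7, 1.1, 0.7]
gripper_width: 0.143
time_s: 19.6
eef_pos: [0.5011, -0.0351, 0.2009]
ee_rot: [-0.306, 2.066, -2.064]
ft_force: [-0.1, -0.3, 0.8]
gripper_width: 0.001
{'time_s': np.float64(19.7), 'eef_pos': array([ 0.502 , -0.0351,  0.2033]), 'joint_pos': array([-0.1206, -0.2216,  1.9299,  0.    ,  1.4319,  1.1574]), 'ft_force': array([ 0.1423, -0.2411,  0.3411])}
```

View pics/scene9.png

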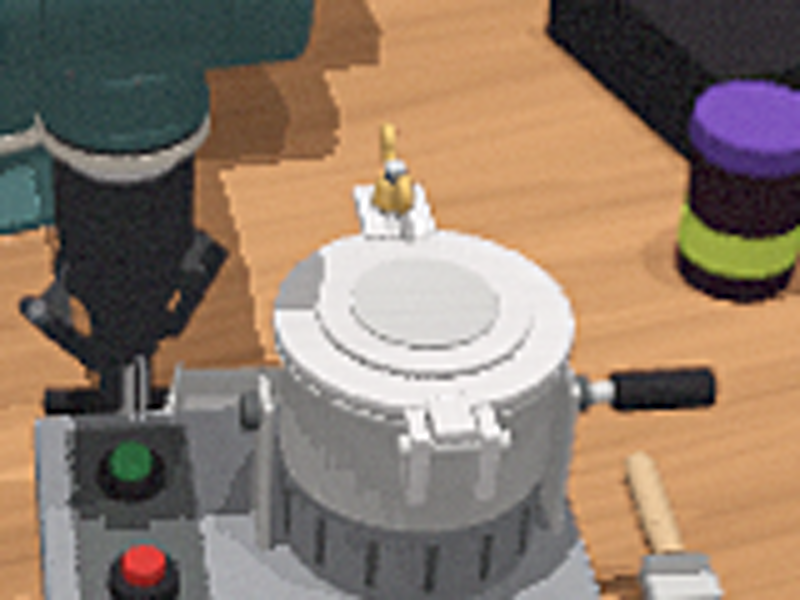

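```bash
python3 - <<'E'
from h import *
c=load("pics/scene9.npz")
print(((proj(c,[[.502,-.035,.129],[.502,-.0353,.091],[.502,-.0353,.085]])-[280,150])*5).round())
E
python3 -m creep '[[0,0,0,0,2,0,0],[0,0,0,0,3,0,0],[0,0,0,0,3.4,0,0],[0,0,0,0,3.4,0,0]]'
python3 look.py 10
```

```text
[[123. 405.]
 [124. 456.]
 [124. 464.]]
time_s: 20.1
eef_pos: [0.5017, -0.035, 0.1682]
ee_rot: [-0.304, 2.064, -2.064]
ft_force: [-0.1, -0.3, -0.2]
gripper_width: -0.0
{'time_s': np.float64(20.2), 'eef_pos': array([ 0.5018, -0.035 ,  0.1687]), 'joint_pos': array([-0.1204, -0.1962,  1.9664,  0.    ,  1.3706,  1.1576]), 'ft_force': array([-0.8335, -0.5108,  0.3096])}
```

View pics/scene10.png

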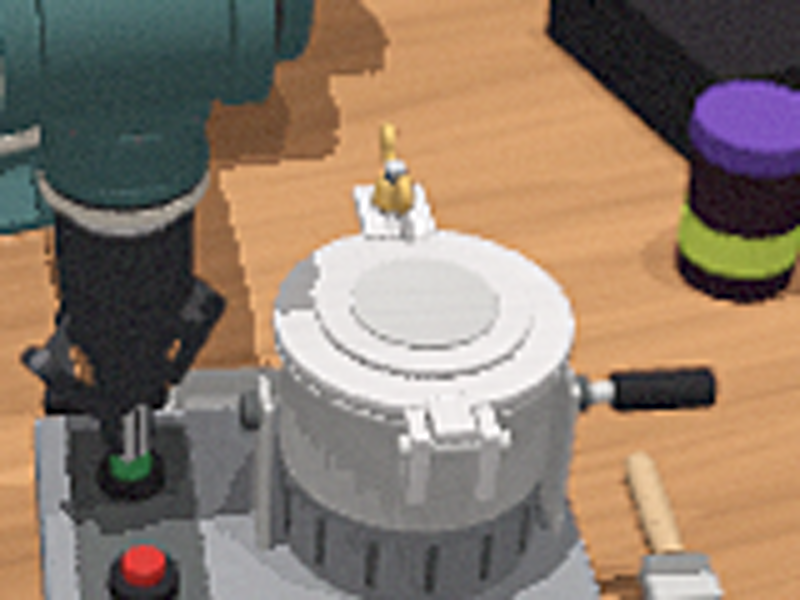

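Shut fingertips stand just above the green cap at (132,462). Pressing in small steps.

```bash
python3 -m creep '[[0,0,0,0,0.2,0,0],[0,0,0,0,0.4,0,0],[0,0,0,0,0.4,0,0]]'
python3 -m creep '[[0,0,0,0,0.2,0,0],[0,0,0,0,0.2,0,0]]'
python3 -m creep '[[0,0,0,0,0.2,0,0],[0,0,0,0,0.2,0,0]]'
```

```text
time_s: 20.5
eef_pos: [0.5018, -0.035, 0.1641]
ee_rot: [-0.304, 2.064, -2.064]
ft_force: [0.6, 0.5, 2.6]
gripper_width: 0.001
time_s: 20.7
eef_pos: [0.5017, -0.035, 0.162]
ee_rot: [-0.304, 2.064, -2.064]
ft_force: [2.4, -0.6, 3.7]
gripper_width: 0.005
time_s: 20.9
eef_pos: [0.5019, -0.035, 0.1614]
ee_rot: [-0.303, 2.063, -2.064]
ft_force: [-4.2, 1.0, 16.5]
gripper_width: -0.004
```

```bash
python3 look.py 11; python3 - <<'E'
from h import *
for t in("0","11"):
  for n in("scene",):
    c=load(f"pics/{n}{t}.npz");P=cloud(c)
    hsv=cv2.cvtColor(c["pixels"],cv2.COLOR_BGR2HSV)
    m=cv2.inRange(hsv,(50,100,30),(85,255,255));m[:230]=0;m[255:]=0;m[:,:295]=0;m[:,320:]=0
    ys,xs=np.nonzero(m);print(t,len(xs),xs.min(),xs.max(),ys.min(),ys.max(),np.percentile(P[m>0][:,2],[5,50,95]))
a=load("pics/scene11.npz")["pixels"][225:260,290:325];b=load("pics/scene0.npz")["pixels"][225:260,290:325]
cv2.imwrite("pics/btn.png",cv2.resize(np.hstack([b,a]),None,fx=10,fy=10,interpolation=cv2.INTER_CUBIC))
E
```

```text
{'time_s': np.float64(21.0), 'eef_pos': array([ 0.5019, -0.035 ,  0.1614]), 'joint_pos': array([-1.2040e-01, -1.9030e-01,  1.9738e+00, -1.0000e-04,  1.3570e+00,
        1.1576e+00]), 'ft_force': array([-4.8888, -0.3421, 17.6369])}
0 49 302 309 238 245 [0.08740946 0.09453599 0.09820613]
11 21 302 310 242 245 [0.08453547 0.0884111  0.09154244]
```

View pics/btn.png

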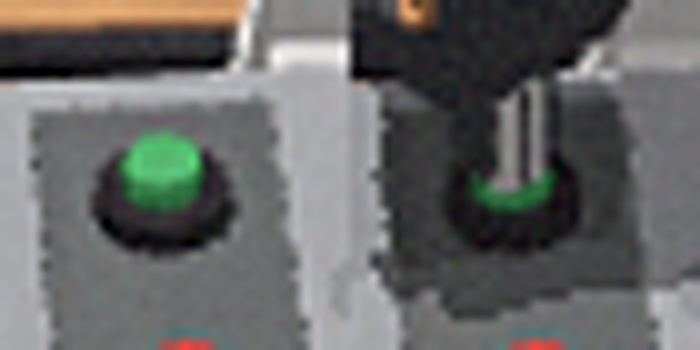

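View pics/scene11.png

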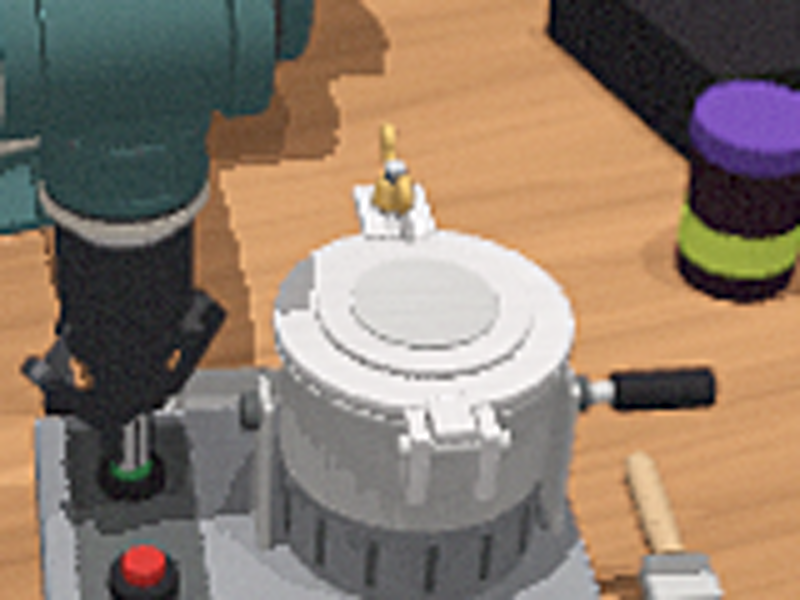

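The cap is down level with the collar (camera shows about 6 mm drop, force jumped from 4 to 17 N at the bottom). Releasing.

```bash
python3 -m creep '[[0,0,0,0,-0.5,0,0],[0,0,0,0,-1.5,0,0],[0,0,0,0,-5,0,0],[0,0,0,0,-10,0,0],[0,0,0,0,-15,0,0]]'
python3 -m creep '[[0,0,0,0,-3,4,0],[0,0,0,0,-3,9,0],[0,0,0,0,-3,14,0],[0,0,0,0,-3,18,0],[0,0,0,0,-3,20,0]]'
python3 -m creep '[[0,0,0,0,0,4,0],[0,0,0,0,0,8,0],[0,0,0,0,0,12,0],[0,0,0,0,0,12,0],[0,0,0,0,0,12,0]]'
python3 look.py 12
python3 - <<'E'
from h import *
c=load("pics/scene12.npz");P=cloud(c);hsv=cv2.cvtColor(c["pixels"],cv2.COLOR_BGR2HSV)
m=cv2.inRange(hsv,(50,100,30),(85,255,255));m[:230]=0;m[255:]=0;m[:,:295]=0;m[:,320:]=0
ys,xs=np.nonzero(m);print(len(xs),ys.min(),ys.max(),np.percentile(P[m>0][:,2],[5,50,95]))
import shutil
s=open("fit.py").read().replace("top0","top12").replace("P[...,2]>.250","P[...,2]>.247");exec(s)
cv2.imwrite("pics/top12f.png",c["pixels"])
E
```

```text
time_s: 21.5
eef_pos: [0.5009, -0.0349, 0.3114]
ee_rot: [-0.306, 2.065, -2.064]
ft_force: [0.2, -0.3, 0.0]
gripper_width: -0.004
time_s: 22.0
eef_pos: [0.5594, -0.2292, 0.3393]
ee_rot: [-0.304, 2.066, -2.065]
ft_force: [-1.2, 0.1, 0.2]
gripper_width: 0.002
time_s: 22.5
eef_pos: [0.5939, -0.3415, 0.3393]
ee_rot: [-0.305, 2.066, -2.064]
ft_force: [0.1, 0.5, 0.2]
gripper_width: -0.003
{'time_s': np.float64(22.6), 'eef_pos': array([ 0.5939, -0.3403,  0.3401]), 'joint_pos': array([-5.5770e-01,  1.2980e-01,  1.3685e+00,  2.0000e-04,  1.6436e+00,
        7.1960e-01]), 'ft_force': array([0.1507, 0.7225, 0.0068])}
50 238 245 [0.08506797 0.09474549 0.09887369]
(array([333.72580645, 281.87096774]), np.int32(62), array([ 0.50196245, -0.03548828,  0.091     ])) (array([341.56578947, 248.39473684]), np.int32(76), array([ 0.58967407, -0.05614977,  0.091     ]))
dist 0.0901122989498727
-13.255039364409829
O [0.56874686 0.05151688] nut [0.48207496 0.1284388 ]
lid model [0.58135759 0.10505163] mean [0.58028457 0.10489111] 0.22215833929459328
0.5812312364578247 0.10420074313879013 0.08490020036697388
57 wing z 0.2525989132754771
[0.50408796 0.12206528 0.2528877 ] -16.147556538383043 0.03587789694990999
[0.4601562  0.13271192 0.25193608] 168.968415233216 0.035486855751342944
mid of wings [0.48212208 0.1273886  0.25241189]
wing dir deg -13.62270307888797
```

View pics/top12.png

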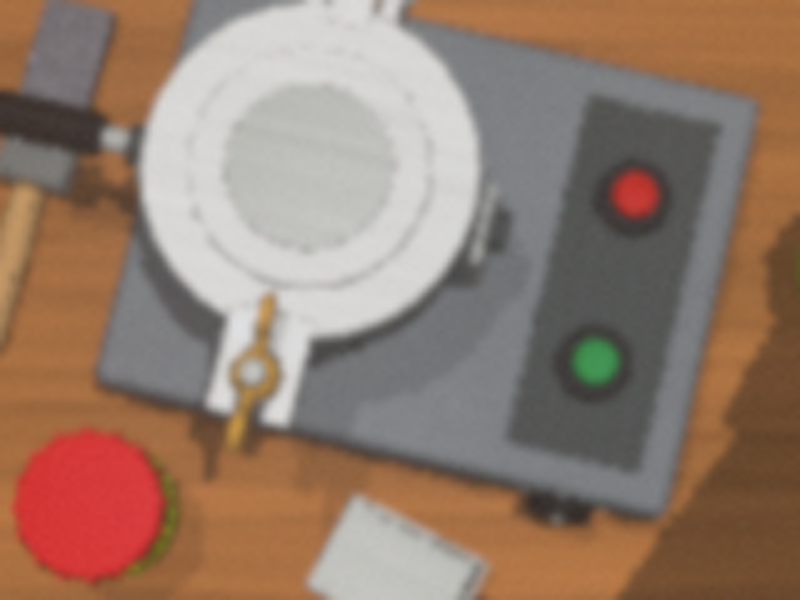

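View pics/top12f.png

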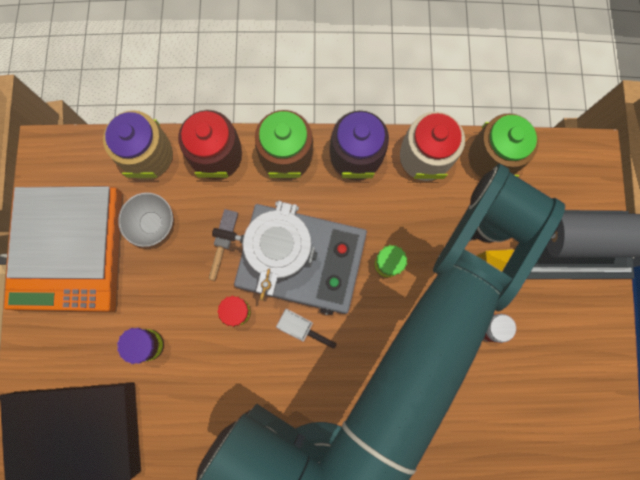

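The wings now lie along the grinder's x axis (−13.6° against −13.3°). The nut has sunk about 3.8 mm, the green button is back up, and nothing on the counter has moved. Handing in.

```bash
python3 -c "
from bench import r
print(r.finish_job())"
```

```text
the job is handed in; nothing more can be done
None
```

The wing nut is fully home, the green start button was pressed right down and has come back up, and I handed the job in at about 23 s.

**Nut:** I turned it about 12.2 rad clockwise, with one open finger stroking the backs of the wings and no gripping. The last 1 mm steps ran into a hard stop at about 8 N, a little over the "few newtons" you suggested, and I backed off at once. The camera then showed the wings within 0.5° of the grinder's x axis. They had sunk about 3.8 mm, where about 3.4 mm was expected; the difference is within depth noise.

**Start button:** I pressed it only after the nut was home. It went down about 6 mm by the camera, and the force rose from 4 N to 17 N at the bottom. The gripper touched bottom about 3 mm higher than the nominal sizes suggest. After release the button was back at its starting height.

**Everything else:** The red stop button was not touched. The last top view shows nothing else on the counter moved, though the arm hid the carton and part of the can's corner. The arm ended clear of everything.

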